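# Dry-run a board along the router fence to the stop

### The arm

A 7-joint arm with a two-finger parallel gripper is mounted at the origin on the work surface. World frame = base frame: x ahead of the robot, y to its left, z up, the work surface at z = 0. Lengths are in m, angles in rad, forces in N, time in s.
With the tool pointing down it reaches from about 0.4 to 0.85 m from the base axis. Payload 4.4 kg.
Tool frame: the origin (TCP) lies at the very end of the fingers, on their centre line; the grasp point (between the pads) lies 19 mm behind it; z points along the fingers, y is the line along which they close (so a half turn about z gives the same grasp; the last joint's range is limited). The gripper opens to 94 mm and grips with 3 to 60 N. Pads are 16 mm wide; open, the fingers measure 119 mm over their backs; the gripper's body (75 mm by 177 mm) begins 78 mm behind the grasp point.
Start: joints at [-0.066, 0.628, 0.038, 1.517, -0.027, 0.996, -0.02], TCP at [0.65, 0, 0.205] pointing down, gripper open.
Joint ranges: [-3.06, 3.06], [-0.37, 2.12], [-1.25, 1.32], [0.18, 2.47], [-1.1, 4.24], [0.23, 1.98], [-2.94, 2.94]. Speed limits (rad/s): [2.57, 2.57, 3.14, 3.14, 3.14, 3.14, 3.14].

### API

Orientations are given as a unit quaternion [w, x, y, z].
In Python, from rig import env gives the robot as it stands.
- The arm moves only by the shell command python3 -m crank 'ROWS' [FORCE]. ROWS is JSON, a list of rows, each a list of 7 numbers: the finger opening in cm, from 0 to 9.4, then the shift along the world's x, y, z in cm, then the turn, a rotation vector about the world's x, y, z in degrees. A call has 1 to 5 rows; each row shifts and turns the commanded pose from where the row before left it; what a row does not reach is not made up. A row lasts 1/8 s, in which the tool goes at most 62.5 mm and 10.7 degrees, less where a joint would pass 70% of its speed; a pose out of reach is approached as far as the arm can. A call with a gripper value outside its range is refused whole. The fingers move at their own pace and stop on an object; FORCE is the grip in N (left out, the last holds). Time passes only in rows, so rows that do not move let the fingers close. It gives the time, the measured TCP pose, the force, the opening and the grip force at its end, in the units of the state.
- env.get_obs(): the state, without advancing time (a new reading comes with each control period).
- env.camera(name): name is "scene" or "side" or "wrist"; returns a dict with "color" (384x512x3 uint8, red, green, blue), "depth" (384x512 float32, m along the optical axis (not along the pixel's ray), 0 where there is no reading), "mtx" (3x3 intrinsics, pixels), "R" (3x3) and "t" (3): a world point X has camera coordinates R X + t. Camera axes: x right, y down, z forward; pixel columns grow to the right and rows downward; lengths in m; the calibration is good to about 2 mm. A picture is of the moment at which its call begins.
- env.finish_job(): hands the job in; it is judged then, once.
The state is a dict: "time": time; "qpos": joint angles; "dq": joint speeds; "tau": joint torques, N m; "tcp_pos": TCP position; "ee_rot": TCP orientation; "ft_force": force on the tool from outside, world axes, zero at the start; "moment": the same for the moment, N m; "grip_width": opening from 0.0 (shut) to 1.0 (fully open); "finger_force": force on a finger pad.
Only numpy, scipy, OpenCV 4.12 (cv2) and the standard library are available. Lean on these libraries where they do the work, as an engineer would, in place of code of your own. Each camera call takes 0.05 s, during which the arm holds its last target. There are 200 camera calls.

### The job

Make a dry run on the router table, machine off: push the loose board flat against the fence, then slide it lengthwise along the fence, in past the sprung fingers of the yellow featherboard, until its end presses firmly against the wooden stop block. Leave it there, snug to both fence and stop, and do not shove the stop out of its setting (it is only finger-tight) or disturb the other things on the bench.

Things in the scene. Friction and masses are not known exactly. Their poses are not given: they have to be found in the camera images.
- router_station: router table in the white bench: fixed plywood fence 72 mm high, y = -380 to 290 mm (cutter gap at 25 to 65 mm, no cutter up). Origin on the bench in the plane of the fence's working face (x = 0). x points into the fence, the board belongs at x < 0; y runs along the fence in the feed direction, towards the stop. Behind the face nothing but the stop's knob is over 75 mm.
- featherboard: yellow featherboard fixed to the bench, facing the fence. Its frame coincides with router_station's: body x = -229 to -140 mm, y = -102 to -5 mm, 21 mm tall, two black knobs on it 45 mm tall. Seven separately sprung fingers, 55 mm long, reach towards the fence, leaning 30 degrees to the feed direction (+y).
- finger_tips (a point): middle of the row of featherboard finger tips (fixed point, axes as router_station): 96 mm from the fence face; the tips spread 36 mm either way along y, top 20 mm above the bench. They stand 4 mm into the path of the 100 mm board, give way as it is pushed in towards +y and press it to the fence. With them the push takes about 6 to 9 N; they hinder sliding back.
- stop: dark wooden stop block with a red knob, 38 mm long along the fence, 35 mm out from its face, 4 to 70 mm above the bench (knob to 102 mm). Origin on the bench in the plane of the fence face, at the block's end facing the board; axes as router_station. Set anywhere at y = 75 to 125 mm of the station, only finger-tight: a push of more than about 11 N makes it slip along the fence.
- stop_face (a point): centre of the stop block's end face that the board must meet, 10 mm above the bench, 18 mm out from the fence face; axes as router_station.
- workpiece: brown planed board lying flat, 100 mm wide (x), 190 mm long (y), 20 mm thick, 0.2 to 0.35 kg, too wide to grasp. Origin under its centre. Its +y end leads towards the stop. It starts loose on the bench short of the featherboard, up to 0.4 rad askew from the fence and not touching it.
- lead_end (a point): centre of the board's leading (+y) end face, 95 mm from its centre, 10 mm above the underside.
- tail_end (a point): centre of the board's trailing (-y) end face, 95 mm from its centre, 10 mm above the underside; pushing here towards the stop slides the board along.
- glue: bystander: white glue bottle with a blue label and orange cap, 54 mm across, 130 mm tall; origin under its centre
- tape_roll: bystander: yellow roll of masking tape lying flat, 100 mm across, 24 mm tall; origin under its centre
- square: bystander: combination square lying flat, 190 mm steel blade and blue 110 mm head, 20 mm tall; origin under the head
- tape_measure: bystander: orange and black tape measure, 72 x 70 x 36 mm; origin under its centre
- offcut: bystander: pale timber offcut lying flat behind the workpiece, 45 x 120 x 20 mm; origin under its centre
- screwdriver: bystander: long screwdriver with a red handle, 180 mm, lying on the bench; origin under its middle
Things that resemble listed ones, but are neither listed nor needed, are in the scene too. Several things have the shape of the workpiece; the one meant has the colours described above.

How it is judged:
By the outcome, as a careful person would: the job done as asked, in the order asked, and still so for the second after the job is handed in, with the robot touching nothing.
It also fails if it takes over 72 s, if anything falls off the work surface, if the arm or the gripper's body presses on something with over 40 N, if the wrist force passes 120 N, or if a joint passes its speed limit or range.

## Working session

There is one attempt and no reset: what is moved stays moved. The work goes in short steps, Python scripts to look and compute and a shell command to move; the robot and the scene stay as the last step left them, time stands still between calls to the robot, and variables do not carry over. Pictures are saved under pics/ and viewed, at most 10 in all, crops included, and the job is handed in when it is done.

```bash
ls; mkdir -p pics; cat > h.py <<'E'
import numpy as np, cv2
from rig import env
def shot(n,f,scale=1,crop=None):
    c=env.camera(n); np.savez('pics/'+f+'.npz',**c)
    im=c['color'][:,:,::-1]
    if crop: x0,y0,x1,y1=crop; im=im[y0:y1,x0:x1]
    cv2.imwrite('pics/'+f+'.png',cv2.resize(im,None,fx=scale,fy=scale,interpolation=cv2.INTER_CUBIC)); return c
def pt(c,u,v,z=None):
    K,R,t=c['mtx'],c['R'],c['t']; r=np.linalg.inv(K)@[u,v,1]
    if z is None:
        return R.T@(r*c['depth'][int(round(v)),int(round(u))]-t)
    o=-R.T@t; d=R.T@r; return o+d*(z-o[2])/d[2]
E
python3 - <<'E'
from h import *
shot('scene','s1',1.56); shot('side','d1',1.56)
o=env.get_obs(); print(o)
E
```

```text
pics
{'time': 0.1, 'qpos': array([-0.06580365,  0.62920663,  0.03843482,  1.51822214, -0.02698355,
        0.99629478, -0.01997906]), 'dq': array([-2.39581534e-05, -1.86727637e-03,  1.32590730e-03, -2.27481192e-03,
       -4.30800489e-04, -5.34775561e-04,  8.64677400e-04]), 'tau': array([ 3.91938796e-03, -5.50791907e+01,  1.14763990e+00, -1.87118143e+01,
       -5.21624205e-02,  1.91878073e-02,  1.80005208e-05]), 'tcp_pos': array([6.49430229e-01, 3.49816005e-05, 2.04691022e-01]), 'ee_rot': array([-5.63106227e-04,  7.07091485e-01,  7.07121617e-01, -5.77568999e-04]), 'ft_force': array([-0.62378984,  0.40750131,  0.11374315]), 'moment': array([ 0.00133751,  0.03320928, -0.02497542]), 'finger_force': 0.0, 'grip_width': 1.0030111297224804}
```

View pics/s1.png

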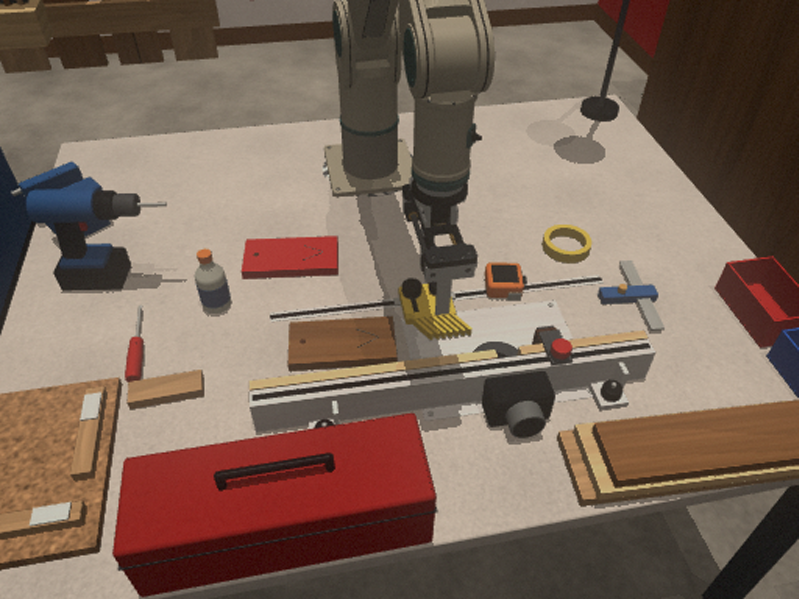

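View pics/d1.png

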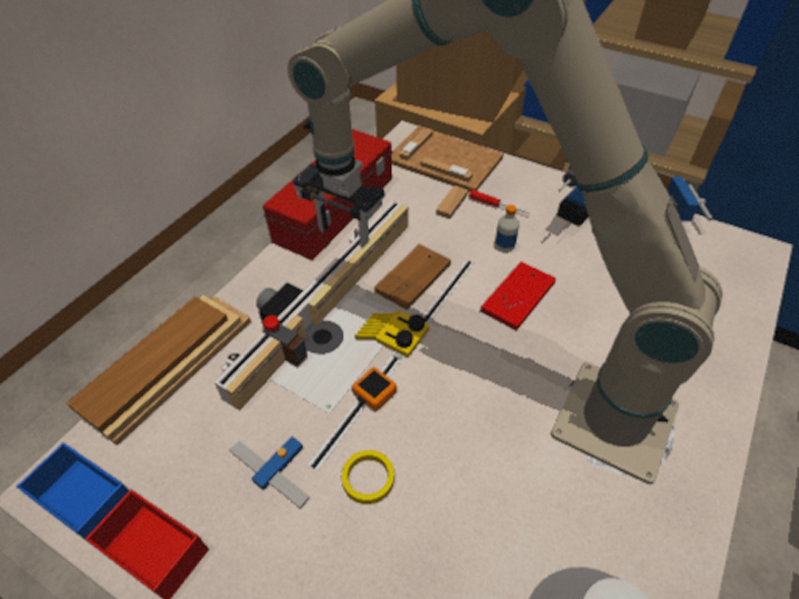

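The scene picture shows the brown board at (342,342), the featherboard at (435,310), the stop with its red knob at (555,345) and the fence from (250,390) to (655,345). Things that could be mistaken for the workpiece are the red board at (290,255), the plank stack at (700,440) and the pale offcut at (165,388). By colour and place I choose the brown board at (342,342), and I'll check it in a close crop.

```bash
python3 - <<'E'
from h import *
def cloud(f):
    c=dict(np.load(f'pics/{f}.npz')); v,u=np.indices(c['depth'].shape); d=c['depth']
    P=np.stack([u*d,v*d,d],-1)@np.linalg.inv(c['mtx']).T
    P=(P-c['t'])@c['R']; P[d==0]=np.nan; return c,P
for f in ['s1','d1']:
    c,P=cloud(f); print(f,'cam',-c['R'].T@c['t'])
    z=P[...,2]; hsv=cv2.cvtColor(c['color'],cv2.COLOR_RGB2HSV)
    # board top: seeded region
    seed={'s1':(342/1.56,342/1.56),'d1':(413/1.56,275/1.56)}[f]
    s=P[int(seed[1]),int(seed[0])]; print('seed',s)
    m=(np.abs(z-s[2])<.006)&(np.hypot(P[...,0]-s[0],P[...,1]-s[1])<.14)&(hsv[...,1]>90)
    n,l=cv2.connectedComponents(m.astype(np.uint8)); m=l==l[int(seed[1]),int(seed[0])]
    r=cv2.minAreaRect((P[m][:,:2]*1000).astype(np.float32)); print('board',m.sum(),r,cv2.boxPoints(r).round(1).tolist(),np.median(z[m]))
    # red knob
    k=(P[...,0]>.5)&(P[...,0]<.9)&(z>.07)&(z<.115)&((hsv[...,0]<8)|(hsv[...,0]>172))&(hsv[...,1]>140)&(np.abs(P[...,1])<.3)
    print('knob',k.sum(),np.nanmedian(P[k],0) if k.any() else '')
c,P=cloud('d1'); z=P[...,2]
# fence face from side: points 25..65mm high, x>.6
m=(z>.03)&(z<.066)&(P[...,0]>.6)&(P[...,0]<.95)&(P[...,1]>-.4)&(P[...,1]<.35)
Q=P[m]
for y in np.arange(-.4,.35,.05):
    q=Q[(Q[:,1]>y)&(Q[:,1]<y+.05)]
    if len(q): print(round(y,2),len(q),np.percentile(q[:,0],[2,10,25,50,75]).round(4))
shot('scene','s2',2.7,(150,140,440,290))
E
```

```text
s1 cam [ 1.35581754 -0.19159797  0.91485802]
seed [ 0.56106156 -0.14083532  0.01714924]
board 1897 ((556.9138793945312, -140.72286987304688), (188.7313995361328, 103.23822021484375), 84.71402740478516) [[496.79998779296875, -229.89999389648438], [599.5999755859375, -239.39999389648438], [617.0, -51.5], [514.2000122070312, -42.0]] 0.019166173114708637
knob 99 [0.7098106 0.2021797 0.1005194]
d1 cam [0.07157013 0.72023492 1.03882736]
seed [ 0.55052769 -0.1323945   0.01723726]
board 901 ((552.6320190429688, -137.34890747070312), (191.10946655273438, 100.45465087890625), 84.62232208251953) [[493.70001220703125, -227.8000030517578], [593.7000122070312, -237.1999969482422], [611.5999755859375, -46.900001525878906], [511.6000061035156, -37.5]] 0.019184760723666875
knob 323 [ 0.80787725 -0.0622397   0.0978313 ]
-0.4 37 [0.8035 0.8044 0.8053 0.8066 0.8074]
-0.35 9 [0.804  0.8046 0.8052 0.8057 0.8075]
-0.3 47 [0.6588 0.66   0.6611 0.6621 0.6635]
-0.25 88 [0.6602 0.6615 0.6626 0.6644 0.8069]
-0.2 116 [0.6617 0.6631 0.6646 0.7402 0.8066]
-0.15 90 [0.6639 0.6645 0.6655 0.6675 0.8068]
-0.1 261 [0.6649 0.6665 0.8067 0.8343 0.8886]
-0.05 60 [0.6658 0.6664 0.667  0.6676 0.6684]
-0.0 66 [0.6665 0.6674 0.6681 0.669  0.67  ]
0.05 115 [0.6685 0.6692 0.67   0.6715 0.7471]
0.1 241 [0.6712 0.6784 0.6896 0.7511 0.7901]
0.15 178 [0.6342 0.6705 0.6743 0.7622 0.8618]
0.2 483 [0.6349 0.6439 0.6758 0.8382 0.8858]
0.25 566 [0.6733 0.6753 0.8247 0.8494 0.8923]
0.3 593 [0.6748 0.6765 0.8284 0.8528 0.896 ]
```

View pics/s2.png

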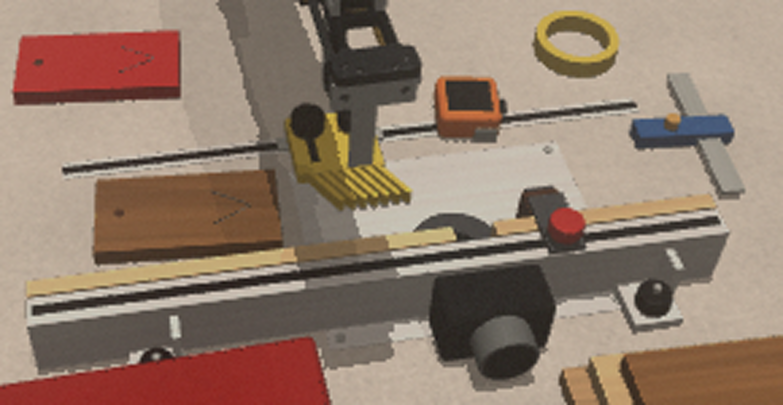

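The crop confirms the choice: a brown planed board with its corners near (95,180), (275,172), (282,250) and (95,255), short of the featherboard tips at (345-410,205) in the crop. The stop is at (545,210). Next I measure clearances and the tip and stop positions.

```bash
python3 - <<'E'
from h import *
s=dict(np.load('pics/s1.npz')); d=dict(np.load('pics/d1.npz'))
cr=lambda u,v:(150+u/2.7,140+v/2.7)
f=lambda a:(a*1000).round(0)
print('slot',f(pt(s,*cr(70,170))),f(pt(s,*cr(180,157))),f(pt(s,*cr(600,107))))
print('red board',f(pt(s,*cr(20,95),.02)),f(pt(s,*cr(178,92),.02)))
print('tips',f(pt(s,*cr(348,205),.02)),f(pt(s,*cr(408,200),.02)), 'side', f(pt(d,359/1.56,333/1.56,.02)))
print('knob',f(pt(s,*cr(568,215),.102)),f(pt(d,272/1.56,322/1.56,.102)))
print('stop -y edge top at face', f(pt(s,*cr(538,243),.07)),'near top corners',f(pt(s,*cr(520,193),.07)),f(pt(s,*cr(553,190),.07)), 'side', f(pt(d,287/1.56,362/1.56,.004)),f(pt(d,303/1.56,352/1.56,.004)))
E
python3 -m crank '[[9.4,-6,-3,0,0,0,10.5],[9.4,-5,-4,0,0,0,10.5],[9.4,-4,-4,0,0,0,10.5],[9.4,-4,-3,0,0,0,10.5],[9.4,0,0,0,0,0,10.5]]'
```

```text
slot [ 459. -256.   -1.] [ 462. -136.   -0.] [472. 353.   0.]
red board [ 351. -304.   20.] [ 379. -127.   20.]
tips [583.  25.  20.] [588.  89.  20.] side [562.  88.  20.]
knob [705. 206. 102.] [698. 206. 102.]
stop -y edge top at face [707. 181.  70.] near top corners [642. 185.  70.] [645. 219.  70.] side [663. 225.   4.] [648. 186.   4.]
time: 0.78
tcp_pos: [0.4615, -0.1401, 0.2054]
ee_rot: [-0.001, 0.321, 0.947, -0.001]
ft_force: [0.6, 0.5, 0.5]
grip_width: 1.005
finger_force: 0.0
```

```bash
python3 -m crank '[[9.4,0,0,-4,0,0,10.2],[9.4,0,0,-4,0,0,10],[9.4,0,0,-4,0,0,10],[9.4,0,0,-4,0,0,6],[9.4,0,0,-3.4,0,0,0]]'; python3 -m crank '[[9.4,0,0,0,0,0,0]]'
```

```text
time: 1.4
tcp_pos: [0.465, -0.137, 0.0099]
ee_rot: [-0.0, 0.011, 1.0, 0.0]
ft_force: [0.5, -0.0, 0.5]
grip_width: 0.996
finger_force: 0.0
time: 1.52
tcp_pos: [0.4634, -0.1365, 0.0096]
ee_rot: [-0.003, 0.011, 1.0, 0.0]
ft_force: [-0.1, 0.6, 0.7]
grip_width: 1.004
finger_force: 0.0
```

```bash
python3 -m crank '[[9.4,1.2,0,0,0,0,0],[9.4,1.2,0,0,0,0,0],[9.4,1.2,0,0,0,0,0],[9.4,1,0,0,0,0,0],[9.4,1,0,0,0,0,0]]';python3 -m crank '[[9.4,1,-0.1,0,0,0,0],[9.4,0.8,0,0,0,0,0],[9.4,0.5,0,0,0,0,0],[9.4,0,0,0,0,0,0]]'; python3 - <<'E'
from h import *
shot('scene','s3',2.7,(150,140,440,290))
E
```

```text
time: 2.15
tcp_pos: [0.5213, -0.137, 0.0116]
ee_rot: [-0.001, 0.011, 1.0, -0.0]
ft_force: [-2.3, 0.6, 3.1]
grip_width: 1.0
finger_force: 1.3
time: 2.65
tcp_pos: [0.5455, -0.1378, 0.0115]
ee_rot: [0.001, 0.011, 1.0, 0.0]
ft_force: [-0.8, 0.0, 0.8]
grip_width: 1.004
finger_force: 0.0
```

View pics/s3.png

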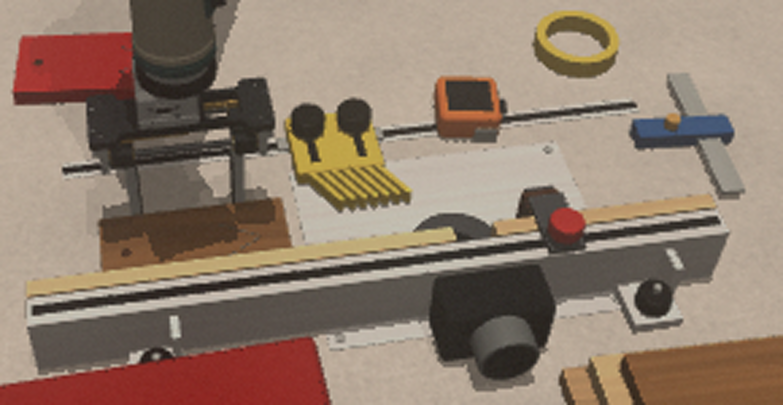

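The board lies at (100-290, 200-270) in the crop with the hand behind it, not quite at the fence yet. The push continues in small steps.

```bash
for i in 1 2 3; do python3 -m crank '[[9.4,0.25,0,0,0,0,0],[9.4,0.25,0,0,0,0,0]]' | egrep 'tcp|ft_'; done
```

```text
tcp_pos: [0.5484, -0.138, 0.0114]
ft_force: [-2.2, 0.2, 2.1]
tcp_pos: [0.5547, -0.138, 0.0114]
ft_force: [-1.3, -0.4, 0.4]
tcp_pos: [0.5575, -0.138, 0.0113]
ft_force: [-7.5, 0.5, 5.1]
```

```bash
for i in 1 2; do python3 -m crank '[[9.4,0.15,0,0,0,0,0],[9.4,0,0,0,0,0,0]]' | egrep 'tcp|ft_|ee'; done
```

```text
tcp_pos: [0.5575, -0.138, 0.0111]
ee_rot: [-0.003, 0.011, 1.0, -0.0]
ft_force: [-6.9, 0.2, 6.2]
tcp_pos: [0.5575, -0.138, 0.0111]
ee_rot: [-0.005, 0.011, 1.0, -0.0]
ft_force: [-9.9, 0.4, 6.9]
```

```bash
python3 -m crank '[[9.4,-1,0,0,0,0,0],[9.4,-2,0,0,0,0,0],[9.4,-2,0,3,0,0,0],[9.4,0,-2,5,0,0,-10.5],[9.4,2,-3,2,0,0,-10.5]]' | egrep 'tcp|ft_'; python3 - <<'E'
from h import *
shot('side','d2',3,(200,120,370,300))
s=dict(np.load('pics/s1.npz'))
print('offcut',[ (pt(s,u/1.56,v/1.56,.02)*1000).round() for u,v in [(203,373),(203,392),(130,385)]])
E
```

```text
tcp_pos: [0.5338, -0.188, 0.1145]
ft_force: [0.8, 0.4, -0.1]
offcut [array([ 590., -381.,   20.]), array([ 631., -380.,   20.]), array([ 594., -499.,   20.])]
```

View pics/d2.png

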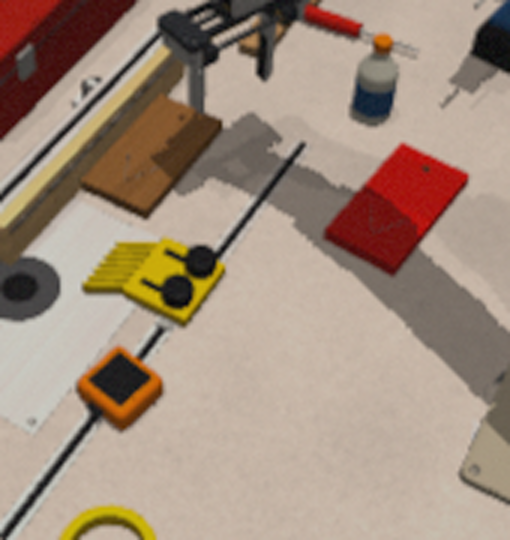

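The side crop shows the board flush to the fence: its lead end runs from (82,185) to (148,215) and its tail from (165,97) to (222,128). Next the hand goes around behind the tail.

```bash
python3 -m crank '[[8,2,-3,0,0,0,-10.5],[5,3,-3,0,0,0,-10.5],[5,2.8,-2,0,0,0,-10],[5,0,-1.5,0,0,0,-10],[5,0,0,0,0,0,-10]]'|egrep 'tcp|ee'; python3 -m crank '[[5,0,0,0,0,0,-10],[5,0,0,0,0,0,-8],[5,0,0,0,0,0,0]]' ; python3 - <<'E'
from h import *
d=dict(np.load('pics/d2.npz'))
for u,v in [(82,185),(148,215),(222,128),(165,97)]: print((pt(d,200+u/3,120+v/3,.02)*1000).round())
E
```

```text
tcp_pos: [0.611, -0.2851, 0.1111]
ee_rot: [0.001, 0.6, 0.8, -0.0]
time: 5.62
tcp_pos: [0.6111, -0.2829, 0.1114]
ee_rot: [0.001, 0.714, 0.7, 0.0]
ft_force: [1.0, -0.1, -0.6]
grip_width: 0.532
finger_force: 0.0
[655. -35.  20.]
[556. -33.  20.]
[ 551. -214.   20.]
[ 647. -228.   20.]
```

```bash
python3 -m crank '[[5,0,0,-4,0,0,0],[5,0,0,-4,0,0,0],[5,0,0,-2.1,0,0,0],[5,0,1.5,0,0,0,0],[5,0,1.5,0,0,0,0]]'|egrep 'tcp|ft'; python3 -m crank '[[5,0.1,1,0,0,0,0],[5,0,0.6,0,0,0,0],[5,0,0.6,0,0,0,0],[5,0,0.6,0,0,0,0],[5,0.1,0.6,0,0,0,0]]'|egrep 'tcp|ft'
```

```text
tcp_pos: [0.6115, -0.2518, 0.0117]
ft_force: [0.5, -0.4, 0.4]
tcp_pos: [0.6121, -0.2191, 0.0106]
ft_force: [-0.6, -2.7, 1.7]
```

```bash
for i in 1 2 3 4; do python3 -m crank '[[5,0,0.6,0,0,0,0],[5,0,0.6,0,0,0,0],[5,0.1,0.6,0,0,0,0],[5,0,0.6,0,0,0,0],[5,0,0.6,0,0,0,0]]'|egrep 'tcp|ft'; done
python3 - <<'E'
from h import *
shot('side','d3',3,(170,120,340,300))
E
```

```text
tcp_pos: [0.6133, -0.1883, 0.0104]
ft_force: [0.1, -2.0, 1.2]
tcp_pos: [0.6142, -0.1587, 0.0104]
ft_force: [0.3, -3.1, 0.9]
tcp_pos: [0.6151, -0.1297, 0.0104]
ft_force: [0.1, -5.0, -0.8]
tcp_pos: [0.6157, -0.1016, 0.0105]
ft_force: [-0.3, -8.3, -0.8]
```

View pics/d3.png

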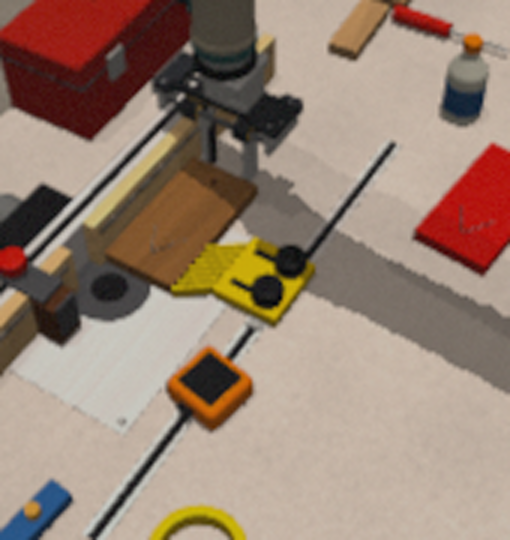

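The side crop shows the board flush to the fence and well into the fingers, which are bent against it at (205,270). The lead end at (110,245)-(160,280) is still short of the stop at (60,310), so I push on, more gently near the stop.

```bash
for i in 1 2; do python3 -m crank '[[5,0,0.6,0,0,0,0],[5,0,0.6,0,0,0,0],[5,0.1,0.6,0,0,0,0],[5,0,0.6,0,0,0,0],[5,0,0.6,0,0,0,0]]'|egrep 'tcp|ft'; done
for i in 1 2 ; do python3 -m crank '[[5,0,0.2,0,0,0,0],[5,0,0.2,0,0,0,0],[5,0,0.2,0,0,0,0],[5,0,0,0,0,0,0]]'|egrep 'tcp|ft'; done
```

```text
tcp_pos: [0.6164, -0.0721, 0.0104]
ft_force: [-0.9, -7.8, -0.8]
tcp_pos: [0.6171, -0.0424, 0.0104]
ft_force: [-0.4, -8.6, -0.5]
tcp_pos: [0.6172, -0.0358, 0.0104]
ft_force: [-1.0, -8.2, 0.4]
tcp_pos: [0.6174, -0.0296, 0.0104]
ft_force: [-0.3, -7.2, -0.4]
```

```bash
for i in 1 2 3 4; do python3 -m crank '[[5,0,0.1,0,0,0,0],[5,0,0.1,0,0,0,0],[5,0,0,0,0,0,0]]'|egrep 'tcp|ft'; done
python3 - <<'E'
from h import *
shot('side','d4',4,(150,180,280,270))
E
```

```text
tcp_pos: [0.6174, -0.0279, 0.0103]
ft_force: [-0.7, -8.3, -0.3]
tcp_pos: [0.6175, -0.0258, 0.0104]
ft_force: [-0.5, -9.3, -1.0]
tcp_pos: [0.6175, -0.0238, 0.0104]
ft_force: [-0.8, -7.9, -0.1]
tcp_pos: [0.6175, -0.0217, 0.0103]
ft_force: [0.4, -8.2, -0.3]
```

View pics/d4.png

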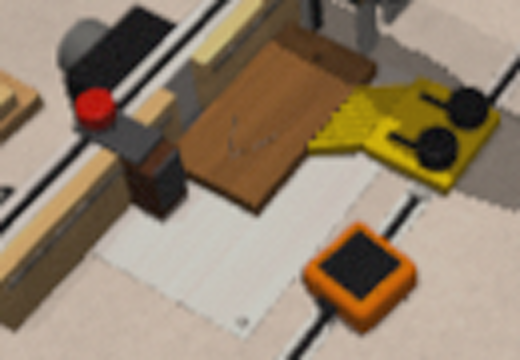

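In the crop the board's lead end at (185,170)-(255,210) is a few millimetres short of the stop face at (185,175). I continue in 1 mm steps and stop when the force rises.

```bash
for i in 1 2 3 4 5 ; do python3 -m crank '[[5,0,0.1,0,0,0,0],[5,0,0,0,0,0,0]]'|egrep 'tcp|ft'; done
```

```text
tcp_pos: [0.6176, -0.0207, 0.0104]
ft_force: [0.3, -8.8, -1.0]
tcp_pos: [0.6176, -0.0197, 0.0104]
ft_force: [-0.1, -7.4, -0.3]
tcp_pos: [0.6176, -0.0186, 0.0104]
ft_force: [-0.5, -7.1, -0.8]
tcp_pos: [0.6176, -0.0176, 0.0104]
ft_force: [-0.3, -6.6, -0.1]
tcp_pos: [0.6177, -0.0165, 0.0104]
ft_force: [0.2, -7.6, -0.6]
```

```bash
for i in 1 2 3 ; do python3 -m crank '[[5,0,0.1,0,0,0,0],[5,0,0,0,0,0,0]]'|egrep 'tcp|ft'; done
```

```text
tcp_pos: [0.6177, -0.0155, 0.0104]
ft_force: [0.5, -7.6, -1.1]
tcp_pos: [0.6177, -0.0145, 0.0104]
ft_force: [0.7, -8.0, -0.9]
tcp_pos: [0.6177, -0.0134, 0.0104]
ft_force: [0.1, -7.8, -2.0]
```

```bash
for i in 1 2 3 4; do python3 -m crank '[[5,0,0.05,0,0,0,0],[5,0,0,0,0,0,0]]'|egrep 'tcp|ft'; done
```

```text
tcp_pos: [0.6177, -0.013, 0.0104]
ft_force: [0.8, -7.9, 0.3]
tcp_pos: [0.6178, -0.0125, 0.0104]
ft_force: [0.6, -7.0, -1.2]
tcp_pos: [0.6178, -0.012, 0.0104]
ft_force: [0.4, -7.3, -1.5]
tcp_pos: [0.6178, -0.0119, 0.0104]
ft_force: [0.0, -7.3, 0.0]
```

```bash
python3 - <<'E'
from h import *
for n in('scene','side'):
    c=env.camera(n); R=c['R'];t=c['t']
    K=c['mtx']; p=K@(R@np.array([.655,.185,.02])+t); u,v=(p[:2]/p[2]).astype(int); print(n,u,v)
    im=c['color'][v-35:v+35,u-50:u+50,::-1]; cv2.imwrite(f'pics/e_{n}.png',cv2.resize(im,None,fx=4,fy=4,interpolation=cv2.INTER_CUBIC))
a=cv2.imread('pics/e_scene.png'); b=cv2.imread('pics/e_side.png'); cv2.imwrite('pics/e.png',np.hstack([a,b]))
E
```

```text
scene 341 227
side 192 221
```

View pics/e.png

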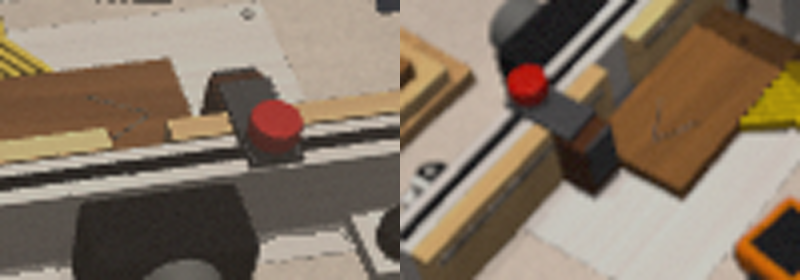

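The left crop (scene) still shows a narrow gap between the board's lead end at (190,110) and the stop at (203,110). In the right crop (side) the board nearly meets it at (610,150). I continue.

```bash
for i in 1 2 3 4 5; do python3 -m crank '[[5,0,0.05,0,0,0,0],[5,0,0,0,0,0,0]]'|egrep 'tcp|ft'; done
```

```text
tcp_pos: [0.6177, -0.0118, 0.0104]
ft_force: [0.3, -8.6, -0.7]
tcp_pos: [0.6178, -0.0118, 0.0104]
ft_force: [0.3, -10.1, -0.5]
tcp_pos: [0.6178, -0.0118, 0.0104]
ft_force: [0.8, -9.8, -0.7]
tcp_pos: [0.6178, -0.0118, 0.0104]
ft_force: [0.8, -11.2, -0.7]
tcp_pos: [0.6178, -0.0118, 0.0104]
ft_force: [1.0, -12.7, -0.8]
```

```bash
python3 -m crank '[[5,0,0.05,0,0,0,0],[5,0,0,0,0,0,0]]'|egrep 'tcp|ft'; python3 -m crank '[[5,0,0,0,0,0,0],[5,0,0,0,0,0,0]]'|egrep 'tcp|ft'
```

```text
tcp_pos: [0.6178, -0.0117, 0.0104]
ft_force: [0.5, -11.8, -1.0]
tcp_pos: [0.6178, -0.0118, 0.0104]
ft_force: [0.5, -12.6, -1.3]
```

The TCP holds still while the force has risen to about 12.5 N, so the board is seated. Now the hand retreats.

```bash
python3 -m crank '[[5,0,-0.5,0,0,0,0],[5,0,-1.5,0,0,0,0],[5,-0.1,-3,0,0,0,0],[5,0,-2,4,0,0,0],[5,0,-5,5,0,0,0]]'|egrep 'tcp|ft'; python3 -m crank '[[5,0,-6,5,0,0,0],[5,0,-6,0,0,0,0],[5,0,0,0,0,0,0],[5,0,0,0,0,0,0]]'|egrep 'time|tcp|ft'; python3 - <<'E'
from h import *
for n in('scene','side'):
    c=env.camera(n); u,v={'scene':(310,220),'side':(215,215)}[n]
    im=c['color'][v-60:v+60,u-66:u+66,::-1]; cv2.imwrite(f'pics/g_{n}.png',cv2.resize(im,None,fx=3,fy=3,interpolation=cv2.INTER_CUBIC))
cv2.imwrite('pics/g.png',np.hstack([cv2.imread('pics/g_scene.png'),cv2.imread('pics/g_side.png')]))
E
```

```text
tcp_pos: [0.6168, -0.1171, 0.0948]
ft_force: [1.4, -0.5, -0.4]
time: 19.2
tcp_pos: [0.6171, -0.2266, 0.1342]
ft_force: [0.4, 1.2, -0.8]
```

View pics/g.png

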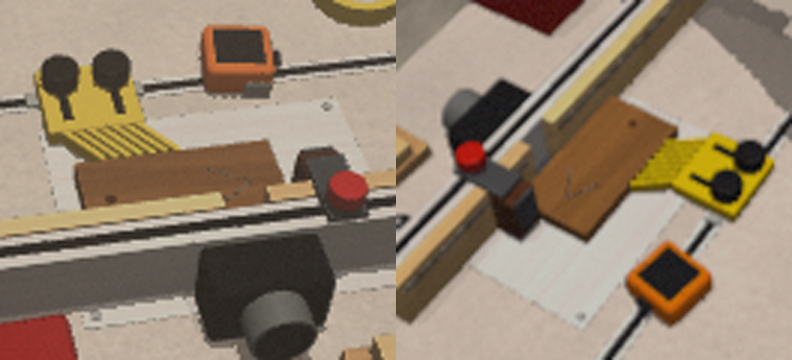

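The final views show the board flush to the fence and its lead corner meeting the stop in the side crop at (535,190). The scene view's apparent gap at (290,180) is parallax: the contact itself is hidden behind the fence. A quick numeric check of the stop's setting and the board's pose comes before I hand in.

```bash
python3 - <<'E'
from h import *
for n,f in(('scene','s1'),('side','d1')):
    c0=dict(np.load(f'pics/{f}.npz')); c=env.camera(n)
    u,v={'scene':(360,223),'side':(174,206)}[n]; o=[]
    for k in(c0,c):
        w=k['color'][v-12:v+12,u-12:u+12].astype(int); m=(w[...,0]>2*w[...,1])&(w[...,0]>80)
        yy,xx=np.nonzero(m); o.append((xx.mean()+u-12,yy.mean()+v-12,m.sum()))
    print(n,o)
    if n=='side':
        for U,W in [(535,183),(587,235),(677,130),(610,97)]: print((pt(c,149+(U-396)/3,155+W/3,.02)*1000).round())
E
```

```text
scene [(np.float64(359.66315789473686), np.float64(221.45263157894738), np.int64(95)), (np.float64(359.6161616161616), np.float64(221.50505050505052), np.int64(99))]
side [(np.float64(173.31578947368422), np.float64(206.10526315789474), np.int64(76)), (np.float64(173.31578947368422), np.float64(206.10526315789474), np.int64(76))]
[661. 159.  20.]
[566. 189.  20.]
[561.   7.  20.]
[662.   3.  20.]
```

```bash
python3 -c "
from rig import env
print(env.finish_job())"
```

```text
the job is handed in; nothing more can be done
None
```

The job is handed in at about 19 s on the robot clock: the board sits flush to the fence, past the featherboard and pressed against the stop, whose knob shows no movement in either camera view.

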